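Heat the tawa: click the hob dial up to six and press start

ROBOT

A 6-joint arm with a two-finger parallel gripper is mounted at the origin on the work surface. World frame = base frame: x ahead of the robot, y to its left, z up, the work surface at z = 0. Lengths are in m, angles in rad, forces in N, time in s.
With the tool pointing down it reaches from about 0.375 to 0.825 m from the base axis. Payload 5.5 kg.
Tool frame: the origin (TCP) lies at the very end of the fingers, on their centre line; the grasp point (between the pads) lies 19 mm behind it; z points along the fingers, y is the direction in which the jaws open and shut (so a half turn about z gives the same grasp; the last joint's range is limited). The gripper opens to 85 mm and grips with 20 to 120 N. Pads are 22 mm wide; open, the fingers measure 114 mm over their backs; the gripper's body (76 mm by 85 mm) begins 54 mm behind the grasp point. The pads swing forward as they close: fully open they stand 13 mm farther back than shut.
Start: joints at [-1.231, 0.314, -0.047, 1.21, 0, 1.571], TCP at [0.2, -0.566, 0.231] pointing down, gripper open.
Joint ranges: [-2.67, 2.67], [-0.69, 1.73], [-1.03, 1.25], [-2.08, 2.16], [-1.42, 1.45], [-3.14, 3.14]. Speed limits (rad/s): [2.39, 2.39, 3.01, 3.14, 3.14, 3.14].

INTERFACE

Orientations are given as a rotation vector (axis times angle).
In Python, from workcell import bot gives the robot as it stands.
- The arm moves only by the tool move_arm, never from a script. Its argument "commands" is a list of rows, each a list of 7 numbers: the shift along the tool's x, y, z in units of 30 mm (1.0 is 30 mm), then the turn, a rotation vector about the tool's x, y, z in degrees, then the closure, from 0 (fully open) to 1 (shut). In form: [[x, y, z, wx, wy, wz, gripper], ...]. A call has exactly 10 rows; each row is the pose to reach, as a shift and turn from the pose measured when the call began, along the tool's axes at that moment; what a row does not reach only later rows make up. A row lasts 1/8 s, in which the tool goes at most 62.5 mm and 10.7 degrees, less where a joint would pass 70% of its speed; a pose out of reach is approached as far as the arm can. A call with a gripper value outside its range is refused whole. The fingers move at their own pace and stop on an object; "grip_force" is the grip in N (left out, the last holds). Time passes only in rows, so rows that repeat a pose let the fingers close, or fill a call up. It gives the time, the measured TCP pose, the force and the opening at its end, in the units of the state.
- bot.get_state(): the state, without advancing time (a new reading comes with each control period).
- bot.read_camera(name): name is "scene" or "side" or "wrist"; returns a dict with "pixels" (480x640x3 uint8, red, green, blue), "vfov" (degrees; the focal length in pixels is half the picture's height over the tangent of half this angle, whatever the lens; pixels are square), "cx", "cy" (the principal point, pixels), "rvec" (rotation vector, rad) and "tvec" (3), from world to camera coordinates, as OpenCV has them. Camera axes: x right, y down, z forward; pixel columns grow to the right and rows downward; lengths in m; the calibration is good to about 2 mm. A picture is of the moment at which its call begins. There is no depth.
- bot.job_done(): hands the job in, once; it reports no verdict.
Trained networks look in a picture, given as the dict that the camera call returned (one of the last four; its "shot" number tells which), for a name from the list of things; names that differ only in an ending like _2 or _b are one class to them, and where a whole thing is asked for, a point or a joint stands for the part that bears it (a point fixed in the world has none). Each returns a list of dicts, best first, with "conf" (0 to 1); they miss things now and then, are a little off and sometimes report something else, mostly with a low value. They report only what shows in the picture. A call takes as long as a camera call.
- bot.recognise(label, picture): "pixel" ([column, row] in pixels, amid what is visible of it).
- bot.tip_of(label, picture): "pixel" ([column, row] in pixels: a listed point, or the origin of a listed thing).
The state is a dict: "t": time; "joint_positions": joint angles; "dq": joint speeds; "joint_torque": joint torques, N m; "position": TCP position; "orientation": TCP orientation; "force": force on the tool from outside, world axes, zero at the start; "moment": the same for the moment, N m; "gripper_width": opening from 0.0 (shut) to 1.0 (fully open).
Only numpy, scipy, OpenCV 4.12 (cv2) and the standard library are available. Lean on these libraries where they do the work, as an engineer would, in place of code of your own. Each camera call takes 0.05 s, during which the arm holds its last target.

TASK

The tawa is on the hob: turn the hob's click dial clockwise, click by click, from wherever it stands up to exactly the sixth click above off (the big orange dot) without ever going past it, and let go of the knob. Then press the green start button fully down and let it spring back. Pinch the knob lightly, press gently, and leave the tawa and the other things where they are.

Things in the scene. Friction and masses are not known exactly. Their poses are not given: they have to be found in the camera images.
- hob: White table-top hob standing firmly on the worktop (it does not move), 360 x 300 x 60 mm (its x, y, height). Origin: centre of its underside; its -x side is the front. Black glass covers the top except a white strip 65 mm deep along the front, which carries the dial (130 mm in front of the centre, 55 mm to +y) and the start button (130 mm in front, 85 mm to -y). The strip's surface is 60 mm above the origin.
- dial (a joint): Angle (rad) of the dial's shaft, which carries the flat black skirt with the white pointer: 0 at off, growing clockwise seen from above. Clicks lie 24 degrees (0.4189 rad) apart, 0 to 9, with end stops at 0 and 9; the sixth is at 2.513 rad. Starts at click 0 to 3. About 0.08 N m leaves a click; past half-way to the next it jumps on by itself, before that it falls back when let go.
- knob_grip (a point): Centre, half-way up, of the round ribbed aluminium knob over the skirt, on the vertical turning axis: 45 mm diameter, 30 mm tall, its top 15 mm above this point and 38 mm above the strip, its lower edge 8 mm above the strip. Any grasp direction will do; more than one grasp may be needed.
- knob: The same knob; origin on its axis at the height of the strip, z up. It sits loosely on the shaft: it turns freely through 0.5 rad (a little over one click) before it takes the shaft along, and where in that play it starts is not known. A grip of about 12 to 20 N turns it without slipping; over 30 N a finger (60 N for both together) spoils it.
- dial_pointer (a point): Outer end of the white pointer line on the round black skirt (64 mm across, its top 5 mm above the strip), 32 mm from the axis, 5 mm above the strip; it turns with dial. On the strip around it stands one mark per click: a red bar at off, a big orange dot at the sixth, small black dots at the others.
- start (a joint): Start button: 0 up, 0.006 m fully down. It springs back; fully down takes 6 N, and more than 25 N is too rough.
- start_top (a point): Centre of the top of the round green start button (24 mm across, moves straight down, in a grey collar 40 mm across); 22 mm above the strip when up, with 10 mm of it above the collar.
- tawa: Round shallow aluminium pan on the glass, 224 mm across, 18 mm high, with a thin dark handle pointing away from the hob's front, reaching 215 mm from its centre. Origin: centre of its underside. Leave alone.
- cup_a: Blue enamel mug, 80 mm across and 80 mm high, beside the hob; origin under its centre. Leave alone.
- cup_b: Second blue mug, same size, on the right of the worktop. Leave alone.
- rolling_pin: Wooden rolling pin, 44 mm thick, 360 mm long, on the left of the worktop. Leave alone.
- tongs: Steel tongs, 240 mm long, 13 mm high, on the right. Leave alone.
- spice_jar: Closed spice jar, 60 mm across, 95 mm high, on the left. Leave alone.

How it is judged:
By the outcome, as a careful person would: the job done as asked, in the order asked, and still so for the second after the job is handed in, with the robot touching nothing.
It also fails if it takes over 64 s, if anything falls off the work surface, if the arm or the gripper's body presses on something with over 40 N, if the wrist force passes 120 N, or if a joint passes its speed limit or range.

## Working session

There is one attempt and no reset: what is moved stays moved. The work goes in short steps, Python scripts to look and compute and a tool call to move; the robot and the scene stay as the last step left them, time stands still between calls to the robot, and variables do not carry over. Pictures are saved under pics/ and viewed, and the job is handed in when it is done.

Besides the shell and the picture viewer there is one more tool, called by a JSON object that holds its "op" and its "data". move_arm: Moves the arm, as the interface text tells. Its arguments: {"type":"object","properties":{"commands":{"type":"array","items":{"type":"array","items":{"type":"number"}}},"grip_force":{"type":"number"}},"required":["commands"]}

```bash
ls; mkdir -p pics; python3 - <<'E'
from workcell import bot
import cv2
s=bot.get_state();print({k:(v if not hasattr(v,'round') else v) for k,v in s.items()})
for n in ["scene","side","wrist"]:
    p=bot.read_camera(n);cv2.imwrite(f"pics/a_{n}.png",p["pixels"][:,:,::-1])
    print(n,p["vfov"],p["cx"],p["cy"],p["rvec"],p["tvec"],p.keys())
    for l in ["knob_grip","dial_pointer","start_top","hob","tawa"]:
        print(l,[(d["pixel"],d["conf"]) for d in bot.tip_of(l,p)[:2]])
E
```

```text
pics
{'t': 0.0, 'joint_positions': array([-1.23103123e+00,  3.14254530e-01, -4.80835176e-02,  1.21021324e+00,
       -6.99997173e-06,  1.57081069e+00]), 'dq': array([ 0.00038002, -0.00042525, -0.00046645, -0.00033701,  0.00047576,
       -0.00039847]), 'joint_torque': array([-2.57918909e-03, -5.39588964e+01,  3.39745474e+01,  1.91167410e-02,
       -2.99132607e-04, -5.48314119e-06]), 'position': array([ 0.19976068, -0.56514462,  0.23041554]), 'orientation': array([-3.09466841e+00, -5.30823903e-01,  4.76659078e-04]), 'force': array([ 0.42703767,  0.39541974, -0.91670282]), 'moment': array([ 0.02660038, -0.00347561, -0.01066852]), 'gripper_width': 1.0023370150654953}
scene 48.13289570479531 314.0956556422199 245.2831238556753 [ 0.90677324  2.3270845  -1.24429866] [ 0.41337616 -0.14133756  2.11228855] dict_keys(['pixels', 'vfov', 'cx', 'cy', 'rvec', 'tvec', 'shot'])
knob_grip []
dial_pointer []
start_top []
hob []
tawa []
side 46.022607100207644 317.37133975654405 252.70512125067413 [ 0.65898038 -2.5227261   1.26108896] [0.46716887 0.21787422 1.36711748] dict_keys(['pixels', 'vfov', 'cx', 'cy', 'rvec', 'tvec', 'shot'])
knob_grip [([294.8, 271.8], 0.83), ([428.8, 197.5], 0.57)]
dial_pointer [([286.6, 281.1], 0.88)]
start_top [([312.9, 240.8], 0.52)]
hob [([258.9, 269.5], 0.95)]
tawa [([244.4, 246.5], 0.57), ([426.3, 193.8], 0.47)]
wrist 62.91389889603155 314.5712993508374 234.8919927526918 [-2.37638373  1.67888387  0.23142628] [-0.59926765 -0.03479776  0.37896737] dict_keys(['pixels', 'vfov', 'cx', 'cy', 'rvec', 'tvec', 'shot'])
knob_grip []
dial_pointer []
start_top []
hob []
tawa []
```

View pics/a_scene.png

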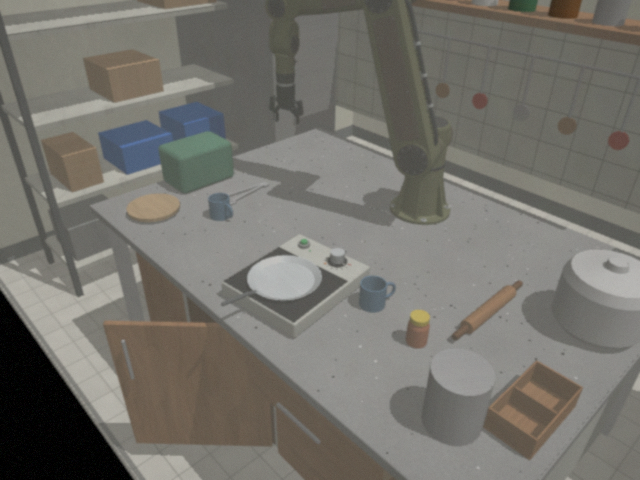

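View pics/a_side.png

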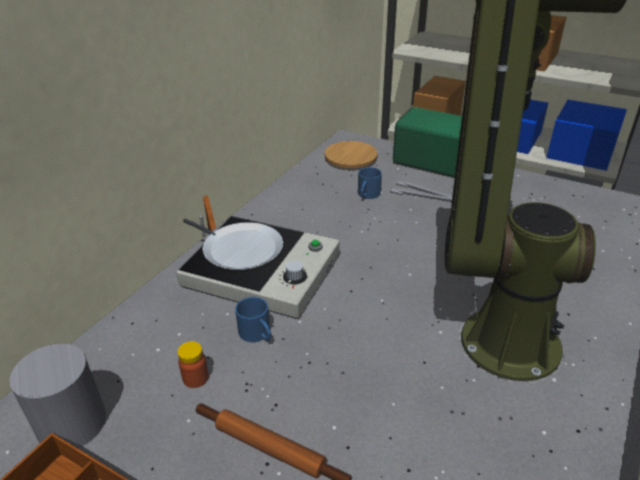

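View pics/a_wrist.png

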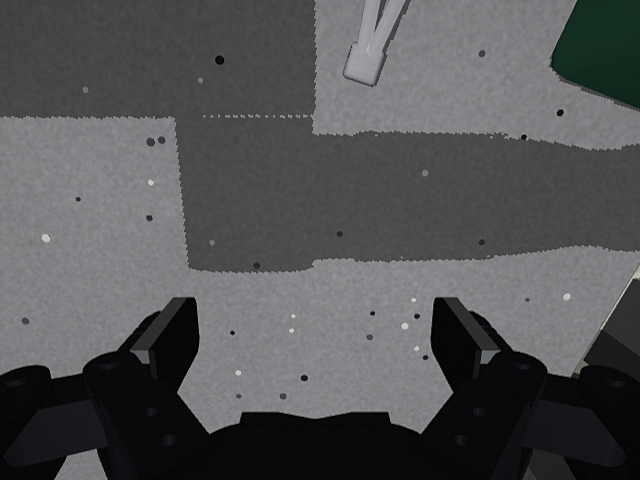

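The scene view shows the hob with the knob near (338,257) and the green button near (304,243). In the side view the knob is at (295,271) and the button at (315,244). The wrist view does not show the hob yet.

```bash
cat > h.py <<'E'
import numpy as np, cv2
from workcell import bot
from scipy.spatial.transform import Rotation as R
def K(p):
    f=p["pixels"].shape[0]/2/np.tan(np.radians(p["vfov"]/2)); return np.array([[f,0,p["cx"]],[0,f,p["cy"]],[0,0,1]])
def ray(p,px,z):
    Rm=cv2.Rodrigues(np.array(p["rvec"],float))[0];t=np.array(p["tvec"],float)
    c=-Rm.T@t; d=Rm.T@np.linalg.inv(K(p))@np.array([px[0],px[1],1.]); return c+d*(z-c[2])/d[2]
def proj(p,X):
    return cv2.projectPoints(np.array(X,float).reshape(-1,3),np.array(p["rvec"],float),np.array(p["tvec"],float),K(p),None)[0].reshape(-1,2)
def save(p,n,crop=None,s=1):
    im=p["pixels"][:,:,::-1]
    if crop: x0,y0,x1,y1=crop; im=im[y0:y1,x0:x1]
    im=cv2.resize(im,None,fx=s,fy=s,interpolation=cv2.INTER_CUBIC); cv2.imwrite(f"pics/{n}.png",im)
def st():
    s=bot.get_state();print("t",s["t"],"pos",np.round(s["position"],4),"rv",np.round(s["orientation"],3),"q",np.round(s["joint_positions"],3),"F",np.round(s["force"],1),"M",np.round(s["moment"],2),"w",round(float(s["gripper_width"]),3)); return s
def rel(target,yaw=None,s=None):
    "shift in tool units(30mm) from current pose"
    s=s or bot.get_state(); Rm=R.from_rotvec(s["orientation"]); return Rm.inv().apply(np.array(target)-s["position"])/0.03
E
python3 - <<'E'
from h import *
for n in ["scene","side"]:
    p=bot.read_camera(n)
    px={"scene":((338,257),(304,243)),"side":((294.5,271.5),(315,244))}[n]
    k=ray(p,px[0],0.083);b=ray(p,px[1],0.082);print(n,k,b,np.linalg.norm(k-b))
    c=-cv2.Rodrigues(np.array(p["rvec"]))[0].T@p["tvec"];print("cam",c)
p=bot.read_camera("wrist");c=-cv2.Rodrigues(np.array(p["rvec"]))[0].T@p["tvec"];s=bot.get_state();Rm=R.from_rotvec(s["orientation"])
print("wristcam in tool",Rm.inv().apply(c-s["position"])); print(Rm.as_matrix())
save(bot.read_camera("side"),"b",(170,180,370,330),4)
E
```

```text
scene [0.55418657 0.10043396 0.083     ] [ 0.5788915  -0.03223731  0.082     ] 0.1349555373120189
cam [1.55576551 1.06420617 1.04865532]
side [0.54700451 0.10168164 0.083     ] [ 0.56191372 -0.03100169  0.082     ] 0.13352209473329152
cam [-0.08836959  1.06339998  0.99804681]
wristcam in tool [ 0.06929712 -0.00062636 -0.14273471]
[[ 9.42823389e-01  3.33292748e-01 -1.70055815e-05]
 [ 3.33292747e-01 -9.42823389e-01 -3.78436947e-05]
 [-2.86462890e-05  3.00120835e-05 -9.99999999e-01]]
```

View pics/b.png

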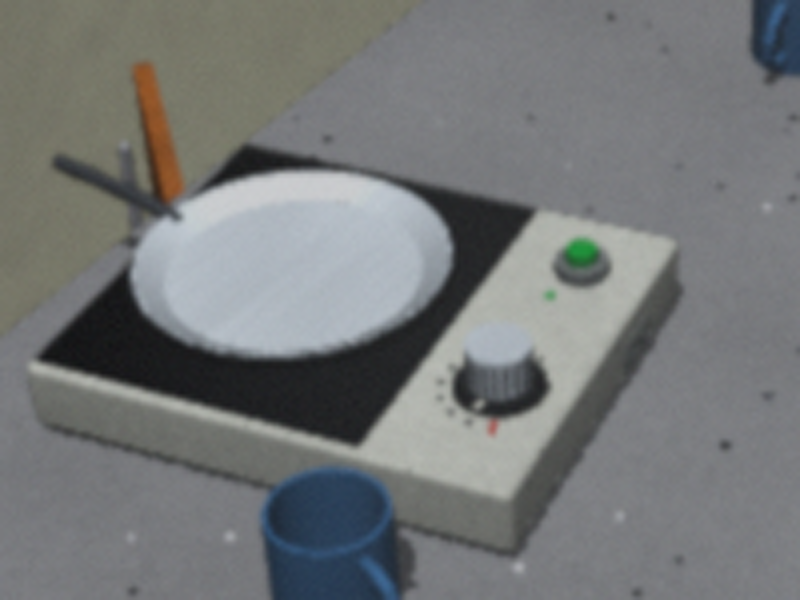

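The crop shows the red off bar at (492,427) and the pointer tip near (476,405), at about click 1 or 2. The tawa is close behind the knob, so I'll take an overhead look with the wrist camera.

```bash
python3 - <<'E'
from h import *
print(rel([0.485,0.027,0.27]))
E
```

```text
[ 15.54252399 -15.45925139  -1.28900328]
```

{"op": "move_arm", "data": {"commands": [[1.5,-1.5,-0.2,0,0,0,0],[3,-3,-0.5,0,0,0,0],[4.5,-4.5,-0.8,0,0,0,0],[6,-6,-1,0,0,0,0],[7.5,-7.5,-1.3,0,0,0,0],[9,-9,-1.3,0,0,0,0],[10.5,-10.5,-1.3,0,0,0,0],[12,-12,-1.3,0,0,0,0],[13.5,-13.5,-1.3,0,0,0,0],[15,-15,-1.3,0,0,0,0]], "grip_force": 20}}

```text
t: 2.35
position: [0.469, -0.0018, 0.2707]
orientation: [3.096, 0.531, 0.002]
force: [1.0, -1.0, 0.3]
gripper_width: 1.003
```

```bash
python3 - <<'E'
from h import *
st()
p=bot.read_camera("wrist");save(p,"c")
for l,z in [("knob_grip",.083),("dial_pointer",.065),("start_top",.082),("tawa",.06),("cup_a",0),("hob",0)]:
    for d in bot.tip_of(l,p)[:2]: print(l,d["pixel"],d["conf"],ray(p,d["pixel"],z))
E
```

```text
t 2.35 pos [ 0.469  -0.0018  0.2707] rv [3.096e+00 5.310e-01 2.000e-03] q [-0.004  0.051 -0.276  1.242 -0.     2.798] F [ 1.  -1.   0.3] M [-0.04  0.02 -0.03] w 1.003
knob_grip [234.8, 71.3] 0.89 [0.55154918 0.09434187 0.083     ]
dial_pointer [204.1, 58.0] 0.77 [0.55383311 0.12485087 0.065     ]
dial_pointer [405.7, 113.1] 0.28 [ 0.56929347 -0.04773928  0.065     ]
start_top [407.0, 110.8] 0.98 [ 0.56955432 -0.04463406  0.082     ]
cup_a [240.7, 72.1] 0.71 [0.55719123 0.10688019 0.        ]
hob [238.8, 73.1] 0.56 [0.55569208 0.10837565 0.        ]
```

View pics/c.png

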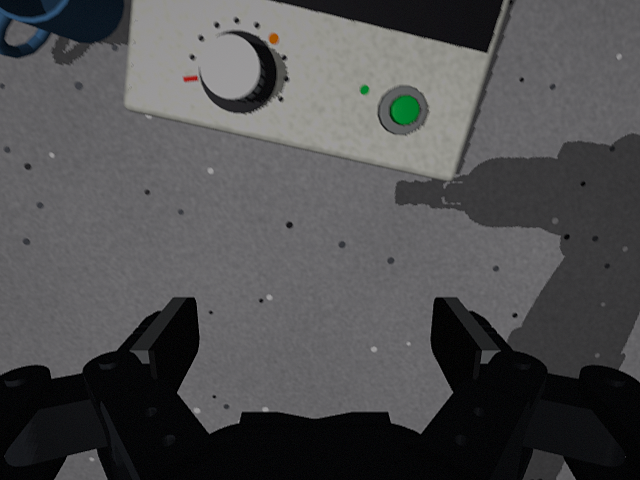

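The overhead view shows the knob at (235,71), the green button at (405,110), the red bar at (190,78) and the orange dot at (274,38). The measured knob-to-button distance is 140 mm, as specified. The pointer is hidden behind the knob top, so I'll put the camera over the knob.

```bash
python3 - <<'E'
from h import *
print(rel([0.486,0.071,0.23]))
E
```

```text
[ 1.41113835 -2.1864363   1.34316399]
```

{"op": "move_arm", "data": {"commands": [[0.3,-0.4,0.3,0,0,0,0],[0.6,-0.9,0.6,0,0,0,0],[0.9,-1.4,0.9,0,0,0,0],[1.2,-1.8,1.2,0,0,0,0],[1.4,-2.2,1.35,0,0,0,0],[1.4,-2.2,1.35,0,0,0,0],[1.4,-2.2,1.35,0,0,0,0],[1.4,-2.2,1.35,0,0,0,0],[1.4,-2.2,1.35,0,0,0,0],[1.4,-2.2,1.35,0,0,0,0]]}}

```text
t: 3.95
position: [0.4857, 0.071, 0.23]
orientation: [3.097, 0.528, 0.0]
force: [0.1, -0.2, 0.3]
gripper_width: 1.0
```

```bash
python3 - <<'E'
from h import *
st()
p=bot.read_camera("wrist");save(p,"d")
for l,z in [("knob_grip",.083),("dial_pointer",.065),("start_top",.082),("tawa",.06),("cup_a",0),("hob",0)]:
    for d in bot.tip_of(l,p)[:2]: print(l,d["pixel"],d["conf"],ray(p,d["pixel"],z))
c=proj(p,[.5515,.0943,.07])[0].astype(int);print(c)
save(p,"d2",(c[0]-90,c[1]-75,c[0]+90,c[1]+75),4)
E
```

```text
t 3.95 pos [0.4857 0.071  0.23  ] rv [3.097 0.528 0.   ] q [ 0.145  0.109 -0.306  1.156 -0.     2.949] F [ 0.1 -0.2  0.3] M [ 0.03 -0.03 -0.03] w 1.0
knob_grip [316.6, 124.1] 0.86 [0.5517517  0.09346453 0.083     ]
dial_pointer [276.2, 111.3] 0.63 [0.55046145 0.12498762 0.065     ]
start_top [503.6, 166.5] 0.71 [ 0.56909472 -0.04591933  0.082     ]
cup_a [134.2, 37.4] 0.74 [0.56766439 0.26594486 0.        ]
[315 124]
```

View pics/d.png

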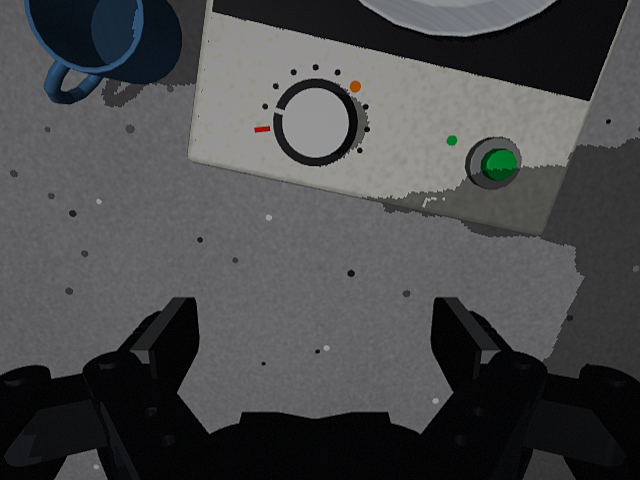

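View pics/d2.png

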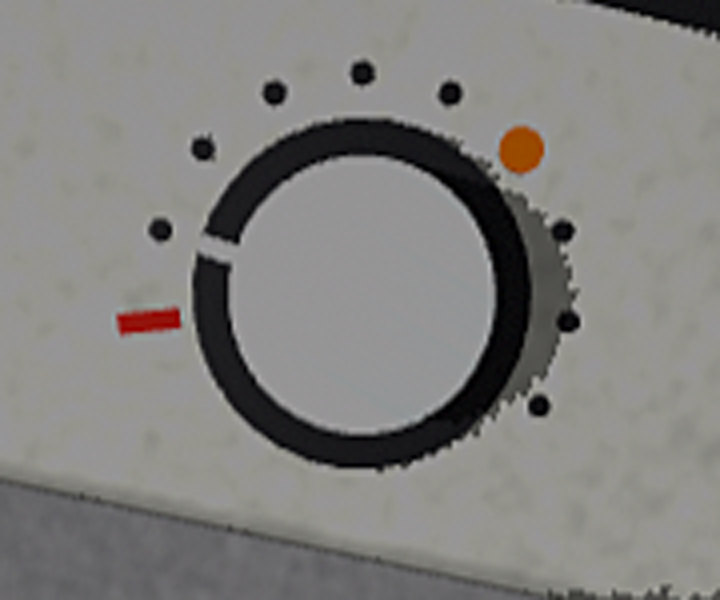

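The pointer at crop (217,250) lies on the first black dot, so the dial starts at click 1 and needs five clicks. The tawa rim near (450,37) is well clear of the fingers. I'll work out the grasp so that the camera keeps the pointer in view at the end.

```bash
python3 - <<'E'
from h import *
s=st()
p=bot.read_camera("wrist")
print("knob top",ray(p,(315.5,122.3),.098),"skirt",ray(p,(315.6,122),.065))
kn=ray(p,(315.5,122.3),.09)
for q in [(357,0),(400,25),(450,37),(500,33),(556,2)]: 
    t=ray(p,q,.076); print("rim",t,np.linalg.norm(t-kn))
print(rel([kn[0],kn[1],.16]))
E
```

```text
t 4.3 pos [0.4855 0.0712 0.2298] rv [ 3.096e+00  5.290e-01 -1.000e-03] q [ 0.146  0.11  -0.306  1.156 -0.     2.949] F [-0.5  0.3 -0.1] M [-0.   -0.09  0.  ] w 1.002
knob top [0.55243256 0.09489011 0.098     ] skirt [0.55286442 0.09489114 0.065     ]
rim [0.63632502 0.09490982 0.076     ] 0.0850043003020668
rim [0.63192314 0.06177235 0.076     ] 0.08719948413121596
rim [0.63647351 0.0264616  0.076     ] 0.10923874689158156
rim [ 0.65015161 -0.0048252   0.076     ] 0.1402803375590888
rim [ 0.67972336 -0.03177649  0.076     ] 0.18008578713005688
[ 2.36628463 -0.00330864  2.3252972 ]
```

{"op": "move_arm", "data": {"commands": [[0.3,0,0,0,0,-10,0],[0.6,0,0.3,0,0,-20,0],[0.9,0,0.6,0,0,-30,0],[1.2,0,0.9,0,0,-40,0],[1.5,0,1.2,0,0,-50,0],[1.8,0,1.5,0,0,-60,0],[2.1,0,1.8,0,0,-70,0],[2.36,0,2.0,0,0,-80,0],[2.36,0,2.3,0,0,-90,0],[2.36,0,2.3,0,0,-100,0]]}}

```text
t: 5.6
position: [0.5518, 0.0947, 0.1598]
orientation: [-1.577, -2.716, 0.002]
force: [-0.6, -0.0, 0.1]
gripper_width: 1.0
```

```bash
python3 - <<'E'
from h import *
s=st();Rm=R.from_rotvec(s["orientation"]).as_matrix();print("yaw",np.degrees(np.arctan2(Rm[1,0],Rm[0,0])),rel([.5524,.0947,.16]))
E
```

```text
t 5.6 pos [0.5518 0.0947 0.1598] rv [-1.577e+00 -2.716e+00  2.000e-03] q [ 0.17   0.279 -0.26   1.033 -0.     1.222] F [-0.6 -0.   0.1] M [-0.    0.02  0.05] w 1.0
yaw 119.71596187980411 [-0.00999284  0.01655472 -0.00659416]
```

{"op": "move_arm", "data": {"commands": [[0,0,0.2,0,0,-9,0],[0,0,0.5,0,0,-18,0],[0,0,0.8,0,0,-27,0],[0,0,1.2,0,0,-35,0],[0,0,1.6,0,0,-35,0],[0,0,2.0,0,0,-35,0],[0,0,2.4,0,0,-35,0],[0,0,2.7,0,0,-35,0],[0,0,2.9,0,0,-35,0],[0,0,2.9,0,0,-35,0]]}}

```text
t: 6.85
position: [0.5514, 0.0946, 0.0724]
orientation: [-0.687, -3.063, 0.002]
force: [0.4, 0.4, 0.0]
gripper_width: 1.004
```

```bash
python3 - <<'E'
from h import *
s=st();print(rel([.5524,.0947,.072]))
p=bot.read_camera("wrist");save(p,"e")
E
```

```text
t 6.85 pos [0.5514 0.0946 0.0724] rv [-6.870e-01 -3.063e+00  2.000e-03] q [ 0.17   0.354 -0.373  0.846 -0.     0.612] F [0.4 0.4 0. ] M [-0.02 -0.    0.03] w 1.004
[-0.03040098  0.01747246  0.01220661]
```

View pics/e.png

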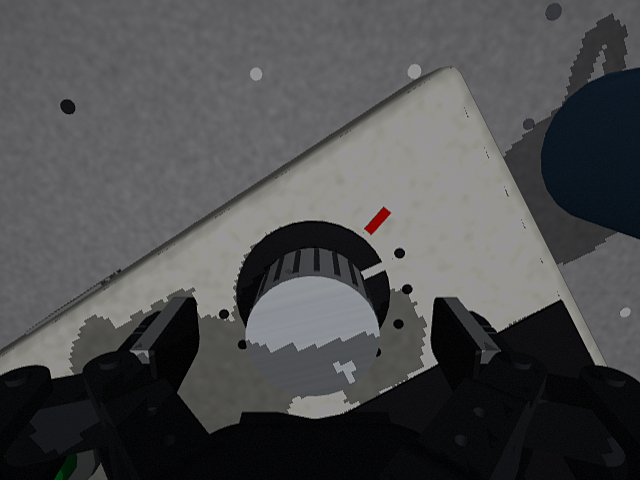

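The knob sits centred between the pads, with the pointer at (373,271) near dot 1 (400,253). I'll close lightly.

{"op": "move_arm", "data": {"commands": [[0,0,0,0,0,0,0.2],[0,0,0,0,0,0,0.3],[0,0,0,0,0,0,0.4],[0,0,0,0,0,0,0.5],[0,0,0,0,0,0,0.55],[0,0,0,0,0,0,0.6],[0,0,0,0,0,0,0.6],[0,0,0,0,0,0,0.6],[0,0,0,0,0,0,0.6],[0,0,0,0,0,0,0.6]], "grip_force": 20}}

```text
t: 8.15
position: [0.5515, 0.094, 0.0732]
orientation: [-0.688, -3.064, 0.004]
force: [-1.3, -3.7, 5.1]
gripper_width: 0.519
```

```bash
cat >> h.py <<'E'
KN=np.array([.5524,.0947])
def look(n):
    s=st();Rm=R.from_rotvec(s["orientation"]).as_matrix();print("yaw",np.degrees(np.arctan2(Rm[1,0],Rm[0,0])))
    p=bot.read_camera("wrist");save(p,n,(160,180,480,420),2)
    for d in bot.tip_of("dial_pointer",p)[:2]:
        w=ray(p,d["pixel"],.065); v=w[:2]-KN; a=np.degrees(np.arctan2(v[1],v[0])); print("pointer",d["pixel"],d["conf"],"r",np.linalg.norm(v),"ang",a,"click",(116.5-a)/24)
E
python3 - <<'E'
from h import *
look("f")
E
```

```text
t 8.15 pos [0.5515 0.094  0.0732] rv [-0.688 -3.064  0.004] q [ 0.17   0.353 -0.373  0.847 -0.002  0.612] F [-1.3 -3.7  5.1] M [-0.68  0.49  0.01] w 0.519
yaw 154.68661953508825
pointer [381.6, 263.0] 0.68 r 0.031050034956579063 ang 92.87079521935392 click 0.9845501991935866
```

View pics/f.png

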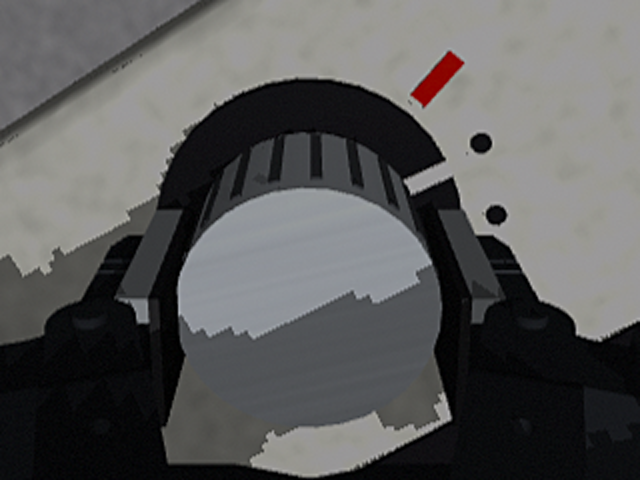

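Gripped at 44 mm opening, and the pointer is still at click 1. I'll turn in small steps.

{"op": "move_arm", "data": {"commands": [[0,0,0,0,0,3,0.6],[0,0,0,0,0,6,0.6],[0,0,0,0,0,9,0.6],[0,0,0,0,0,12,0.6],[0,0,0,0,0,15,0.6],[0,0,0,0,0,18,0.6],[0,0,0,0,0,21,0.6],[0,0,0,0,0,24,0.6],[0,0,0,0,0,24,0.6],[0,0,0,0,0,24,0.6]]}}

```text
t: 9.5
position: [0.5515, 0.0939, 0.0732]
orientation: [-1.309, -2.855, 0.004]
force: [-1.0, -1.1, 2.3]
gripper_width: 0.52
```

```bash
python3 - <<'E'
from h import *
look("g")
E
```

```text
t 9.5 pos [0.5515 0.0939 0.0732] rv [-1.309 -2.855  0.004] q [ 0.17   0.353 -0.373  0.847 -0.002  1.03 ] F [-1.  -1.1  2.3] M [-0.32  0.15 -0.06] w 0.52
yaw 130.7281533059088
pointer [382.6, 264.2] 0.79 r 0.030973123952171767 ang 67.70517599901031 click 2.033117666707904
```

View pics/g.png

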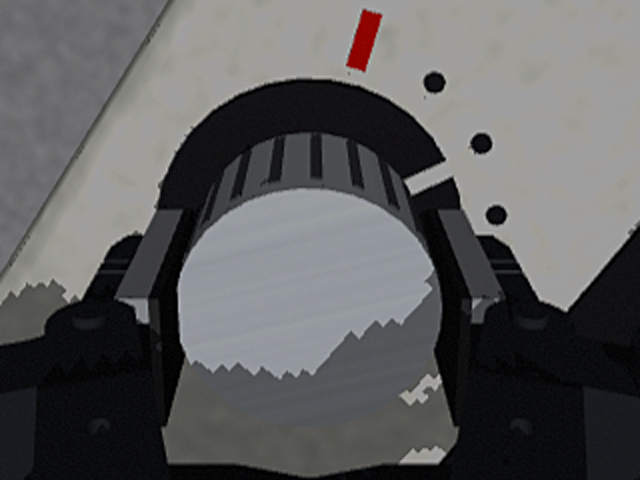

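The dial has moved to click 2: the pointer is on the second dot at (481,143). I'll take a smaller step now to locate the play.

{"op": "move_arm", "data": {"commands": [[0,0,0,0,0,3,0.6],[0,0,0,0,0,6,0.6],[0,0,0,0,0,9,0.6],[0,0,0,0,0,12,0.6],[0,0,0,0,0,15,0.6],[0,0,0,0,0,18,0.6],[0,0,0,0,0,18,0.6],[0,0,0,0,0,18,0.6],[0,0,0,0,0,18,0.6],[0,0,0,0,0,18,0.6]]}}

```text
t: 10.85
position: [0.5516, 0.0938, 0.0732]
orientation: [-1.74, -2.615, 0.004]
force: [-0.4, -1.5, 1.8]
gripper_width: 0.523
```

```bash
python3 - <<'E'
from h import *
look("g2")
E
```

```text
t 10.85 pos [0.5516 0.0938 0.0732] rv [-1.74  -2.615  0.004] q [ 0.17   0.353 -0.373  0.847 -0.002  1.344] F [-0.4 -1.5  1.8] M [-0.43  0.17 -0.02] w 0.523
yaw 112.72518421415188
pointer [386.9, 268.8] 0.65 r 0.03171661297723427 ang 44.872309633692176 click 2.98448709859616
```

View pics/g2.png

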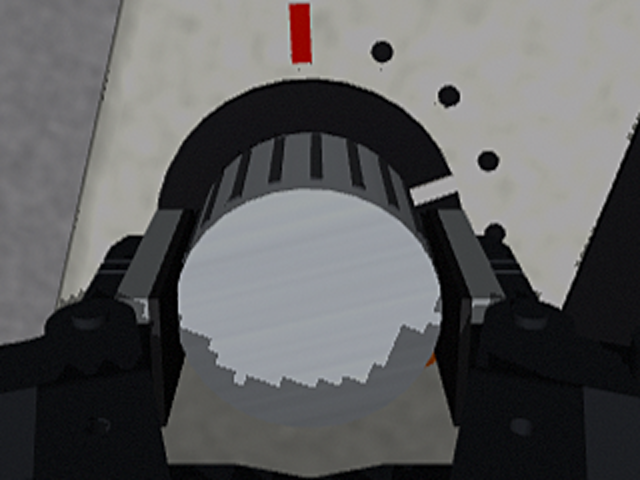

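The dial is at click 3. I'll turn another 24°.

{"op": "move_arm", "data": {"commands": [[0,0,0,0,0,3,0.6],[0,0,0,0,0,6,0.6],[0,0,0,0,0,9,0.6],[0,0,0,0,0,12,0.6],[0,0,0,0,0,15,0.6],[0,0,0,0,0,18,0.6],[0,0,0,0,0,21,0.6],[0,0,0,0,0,24,0.6],[0,0,0,0,0,24,0.6],[0,0,0,0,0,24,0.6]]}}

```text
t: 12.2
position: [0.5515, 0.0938, 0.0732]
orientation: [2.245, 2.197, -0.005]
force: [-1.4, -2.7, 2.6]
gripper_width: 0.521
```

```bash
python3 - <<'E'
from h import *
look("g3")
E
```

```text
t 12.2 pos [0.5515 0.0938 0.0732] rv [ 2.245  2.197 -0.005] q [ 0.17   0.353 -0.373  0.847 -0.002  1.762] F [-1.4 -2.7  2.6] M [-0.41  0.17 -0.  ] w 0.521
yaw 88.77119196923005
pointer [385.2, 270.3] 0.78 r 0.030753374357087422 ang 19.997847685879496 click 4.020923013088354
```

View pics/g3.png

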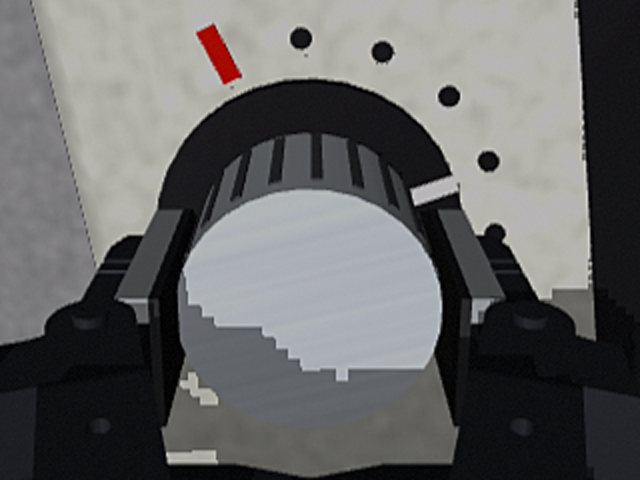

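The dial is at click 4. The next 24° should bring click 5.

{"op": "move_arm", "data": {"commands": [[0,0,0,0,0,3,0.6],[0,0,0,0,0,6,0.6],[0,0,0,0,0,9,0.6],[0,0,0,0,0,12,0.6],[0,0,0,0,0,15,0.6],[0,0,0,0,0,18,0.6],[0,0,0,0,0,21,0.6],[0,0,0,0,0,24,0.6],[0,0,0,0,0,24,0.6],[0,0,0,0,0,24,0.6]]}}

```text
t: 13.55
position: [0.5515, 0.0938, 0.0732]
orientation: [2.652, 1.683, -0.005]
force: [-0.8, -2.0, 1.6]
gripper_width: 0.521
```

```bash
python3 - <<'E'
from h import *
look("g4")
E
```

```text
t 13.55 pos [0.5515 0.0938 0.0732] rv [ 2.652  1.683 -0.005] q [ 1.70e-01  3.53e-01 -3.73e-01  8.47e-01 -2.00e-03  2.18e+00] F [-0.8 -2.   1.6] M [-0.48  0.14  0.02] w 0.521
yaw 64.80717671004612
pointer [389.4, 270.8] 0.73 r 0.03226901801070205 ang -5.7478981288313715 click 5.09366242203464
```

View pics/g4.png

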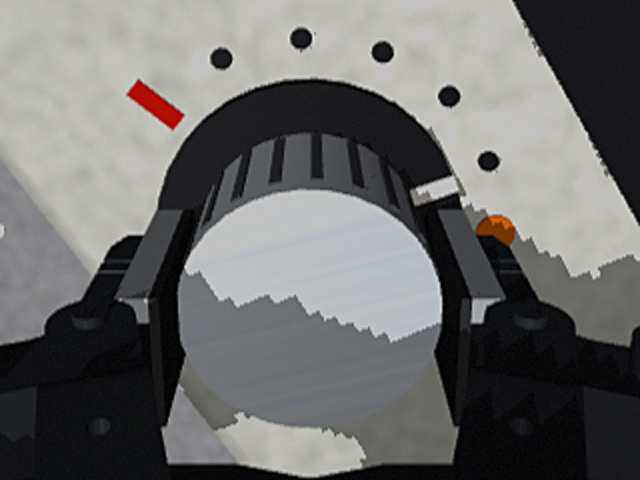

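The dial is at click 5, and the dot after the pointer is the orange one at (496,230). This last step, again 24°, stays well short of the 6→7 threshold.

{"op": "move_arm", "data": {"commands": [[0,0,0,0,0,3,0.6],[0,0,0,0,0,6,0.6],[0,0,0,0,0,9,0.6],[0,0,0,0,0,12,0.6],[0,0,0,0,0,15,0.6],[0,0,0,0,0,17,0.6],[0,0,0,0,0,19,0.6],[0,0,0,0,0,21,0.6],[0,0,0,0,0,23,0.6],[0,0,0,0,0,23,0.6]]}}

```text
t: 14.9
position: [0.5515, 0.0937, 0.0732]
orientation: [2.934, 1.119, -0.004]
force: [-1.9, -3.0, 2.4]
gripper_width: 0.518
```

```bash
python3 - <<'E'
from h import *
look("g5")
E
```

```text
t 14.9 pos [0.5515 0.0937 0.0732] rv [ 2.934  1.119 -0.004] q [ 1.700e-01  3.530e-01 -3.730e-01  8.470e-01 -2.000e-03  2.582e+00] F [-1.9 -3.   2.4] M [-0.63  0.17 -0.03] w 0.518
yaw 41.76488091162213
pointer [385.4, 263.3] 0.76 r 0.031891440590891496 ang -22.477712518468746 click 5.790738021602864
pointer [314.0, 316.9] 0.15 r 0.010315047095940985 ang -140.33365613956573 click 10.701402339148572
```

View pics/g5.png

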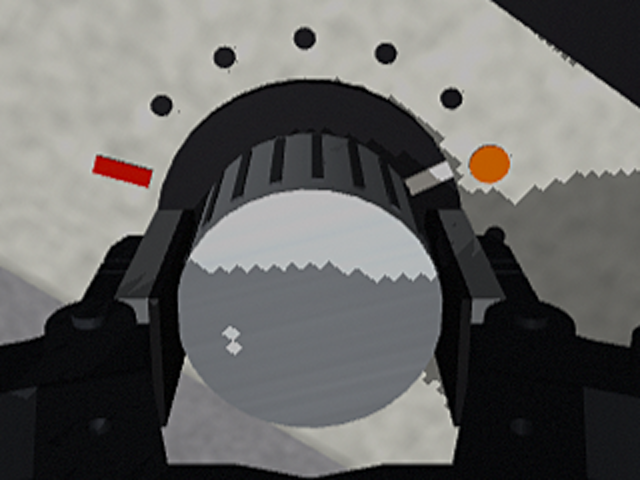

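The pointer at (432,178) is a few degrees short of the orange dot at (489,163), possibly still settling. I'll look again.

```bash
python3 - <<'E'
from h import *
for i in range(3): look("g6")
E
```

```text
t 15.0 pos [0.5515 0.0937 0.0732] rv [ 2.933  1.12  -0.004] q [ 1.700e-01  3.530e-01 -3.730e-01  8.470e-01 -2.000e-03  2.582e+00] F [-1.2 -2.7  2.8] M [-0.53  0.21  0.02] w 0.519
yaw 41.79874744073794
pointer [388.5, 274.7] 0.92 r 0.03152270969289004 ang -31.833412833618368 click 6.180558868067432
t 15.1 pos [0.5515 0.0937 0.0732] rv [ 2.933  1.12  -0.004] q [ 1.700e-01  3.530e-01 -3.730e-01  8.470e-01 -2.000e-03  2.582e+00] F [-1.4 -2.8  2.2] M [-0.55  0.18 -0.02] w 0.523
yaw 41.79846598140745
t 15.2 pos [0.5515 0.0938 0.0732] rv [ 2.933  1.12  -0.004] q [ 1.700e-01  3.530e-01 -3.730e-01  8.470e-01 -2.000e-03  2.582e+00] F [-1.9 -3.2  3.1] M [-0.6   0.18  0.01] w 0.519
yaw 41.79534038971486
pointer [387.5, 275.4] 0.93 r 0.031056954506513624 ang -32.17218295749719 click 6.194674289895716
```

View pics/g6.png

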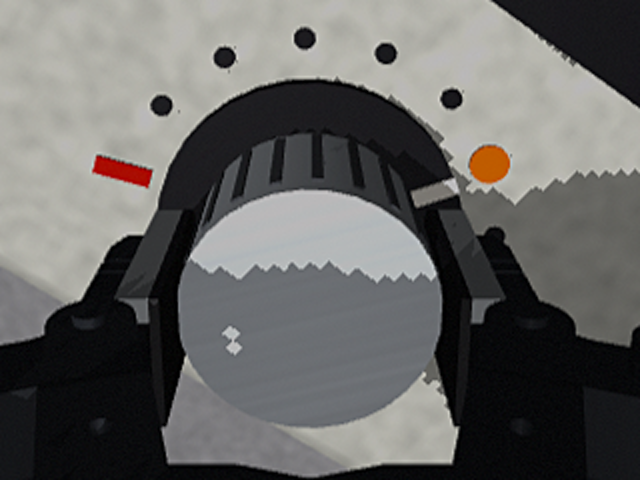

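The pointer has now settled on the orange dot at (433,191); the previous frame caught it mid-jump. I'll let go and rise.

{"op": "move_arm", "data": {"commands": [[0,0,0,0,0,0,0.4],[0,0,0,0,0,0,0.2],[0,0,0,0,0,0,0],[0,0,0,0,0,0,0],[0,0,0,0,0,0,0],[0,0,-0.7,0,0,0,0],[0,0,-1.5,0,0,0,0],[0,0,-2.5,0,0,0,0],[0,0,-3.5,0,0,0,0],[0,0,-4.5,0,0,0,0]]}}

```text
t: 16.55
position: [0.5517, 0.0941, 0.2092]
orientation: [2.934, 1.12, -0.004]
force: [0.4, -0.0, -0.6]
gripper_width: 1.002
```

```bash
python3 - <<'E'
from h import *
st();p=bot.read_camera("wrist");save(p,"k")
for l,z in [("dial_pointer",.065),("start_top",.082)]:
    for d in bot.tip_of(l,p)[:2]: print(l,d["pixel"],d["conf"],ray(p,d["pixel"],z))
E
```

```text
t 16.55 pos [0.5517 0.0941 0.2092] rv [ 2.934  1.12  -0.004] q [ 1.700e-01  2.490e-01 -1.830e-01  1.140e+00 -2.000e-03  2.582e+00] F [ 0.4 -0.  -0.6] M [ 0.05 -0.05  0.02] w 1.002
dial_pointer [354.5, 204.7] 0.63 [0.58023792 0.0801008  0.065     ]
```

View pics/k.png

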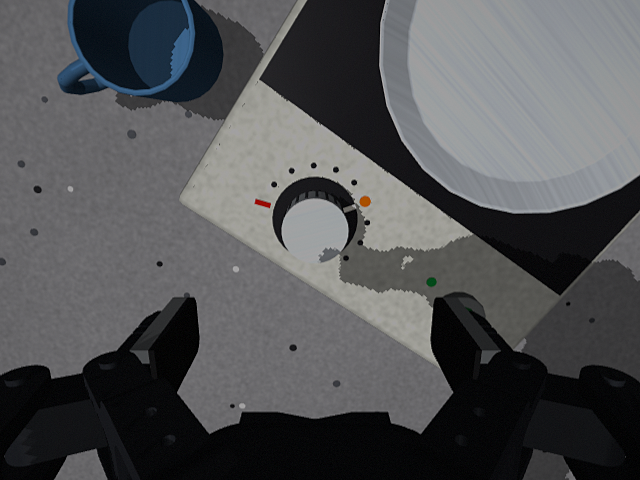

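The dial stays on the orange dot after release: the pointer is at (352,207) and the dot at (365,202). Next is the start button, which I'll press with the fingers shut.

```bash
python3 - <<'E'
from h import *
print(rel([.570,-.0448,.115]))
E
```

```text
[-2.66832654  3.82689337  3.17234457]
```

{"op": "move_arm", "data": {"commands": [[-0.5,0.7,0,0,0,0,0.5],[-1.0,1.4,0,0,0,0,1],[-1.5,2.1,0,0,0,0,1],[-2.0,2.9,0,0,0,0,1],[-2.67,3.83,0.5,0,0,0,1],[-2.67,3.83,1.2,0,0,0,1],[-2.67,3.83,2.0,0,0,0,1],[-2.67,3.83,2.7,0,0,0,1],[-2.67,3.83,3.1,0,0,0,1],[-2.67,3.83,3.1,0,0,0,1]]}}

```text
t: 17.95
position: [0.5689, -0.0448, 0.1158]
orientation: [2.934, 1.12, -0.002]
force: [-0.7, 0.4, 0.5]
gripper_width: 0.0
```

```bash
python3 - <<'E'
from h import *
st();p=bot.read_camera("wrist");save(p,"l");print(rel([.570,-.0448,.082]))
q=bot.read_camera("side");save(q,"l2",(250,200,370,290),6)
E
```

```text
t 17.95 pos [ 0.5689 -0.0448  0.1158] rv [ 2.934e+00  1.120e+00 -2.000e-03] q [-7.800e-02  3.310e-01 -2.960e-01  9.450e-01 -2.000e-03  2.335e+00] F [-0.7  0.4  0.5] M [0.02 0.03 0.01] w 0.0
[0.00883663 0.00430771 1.16229045]
```

View pics/l.png

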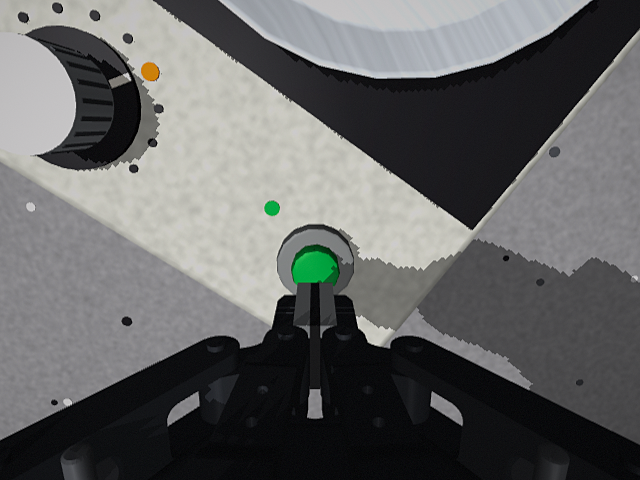

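View pics/l2.png

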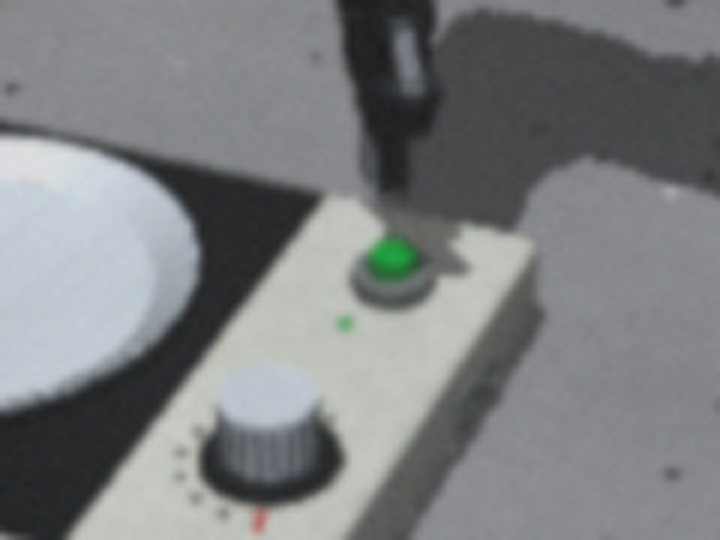

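The shut fingers stand over the green button at (316,268). I'll descend until I feel contact.

{"op": "move_arm", "data": {"commands": [[0,0,0.3,0,0,0,1],[0,0,0.6,0,0,0,1],[0,0,0.8,0,0,0,1],[0,0,0.95,0,0,0,1],[0,0,1.05,0,0,0,1],[0,0,1.1,0,0,0,1],[0,0,1.15,0,0,0,1],[0,0,1.2,0,0,0,1],[0,0,1.23,0,0,0,1],[0,0,1.23,0,0,0,1]]}}

```text
t: 19.3
position: [0.5705, -0.0449, 0.0808]
orientation: [2.933, 1.12, 0.002]
force: [-0.7, -0.3, 2.2]
gripper_width: -0.002
```

{"op": "move_arm", "data": {"commands": [[0,0,0.02,0,0,0,1],[0,0,0.05,0,0,0,1],[0,0,0.08,0,0,0,1],[0,0,0.1,0,0,0,1],[0,0,0.12,0,0,0,1],[0,0,0.15,0,0,0,1],[0,0,0.15,0,0,0,1],[0,0,0.15,0,0,0,1],[0,0,0.15,0,0,0,1],[0,0,0.15,0,0,0,1]]}}

```text
t: 20.55
position: [0.5706, -0.0449, 0.0765]
orientation: [2.933, 1.12, 0.003]
force: [-1.1, -0.2, 5.8]
gripper_width: -0.001
```

{"op": "move_arm", "data": {"commands": [[0,0,0.02,0,0,0,1],[0,0,0.04,0,0,0,1],[0,0,0.05,0,0,0,1],[0,0,0.05,0,0,0,1],[0,0,0.05,0,0,0,1],[0,0,0.05,0,0,0,1],[0,0,0.05,0,0,0,1],[0,0,0.05,0,0,0,1],[0,0,0.05,0,0,0,1],[0,0,0.05,0,0,0,1]]}}

```text
t: 21.8
position: [0.5706, -0.045, 0.076]
orientation: [2.932, 1.12, 0.003]
force: [-4.7, 0.4, 12.4]
gripper_width: 0.0
```

The force rose to 12.4 N over only 0.5 mm, so the button is on its stop, 6 mm down. I'll rise clear.

{"op": "move_arm", "data": {"commands": [[0,0,-0.1,0,0,0,1],[0,0,-0.3,0,0,0,1],[0,0,-0.6,0,0,0,1],[0,0,-1.0,0,0,0,1],[0,0,-1.5,0,0,0,1],[0,0,-2.2,0,0,0,1],[0,0,-3.0,0,0,0,1],[-0.5,0,-3.8,0,0,0,1],[-1,0,-4.5,0,0,0,1],[-1.5,0,-4.5,0,0,0,1]]}}

```text
t: 23.05
position: [0.5377, -0.0752, 0.2132]
orientation: [2.93, 1.119, 0.009]
force: [-0.9, -0.1, -1.1]
gripper_width: -0.002
```

```bash
python3 - <<'E'
from h import *
st();p=bot.read_camera("wrist");save(p,"m");
q=bot.read_camera("side");save(q,"m2",(170,180,370,330),4)
E
```

```text
t 23.05 pos [ 0.5377 -0.0752  0.2132] rv [2.93  1.119 0.009] q [-1.380e-01  2.080e-01 -2.260e-01  1.129e+00 -1.000e-03  2.274e+00] F [-0.9 -0.1 -1.1] M [ 0.   -0.   -0.03] w -0.002
```

View pics/m.png

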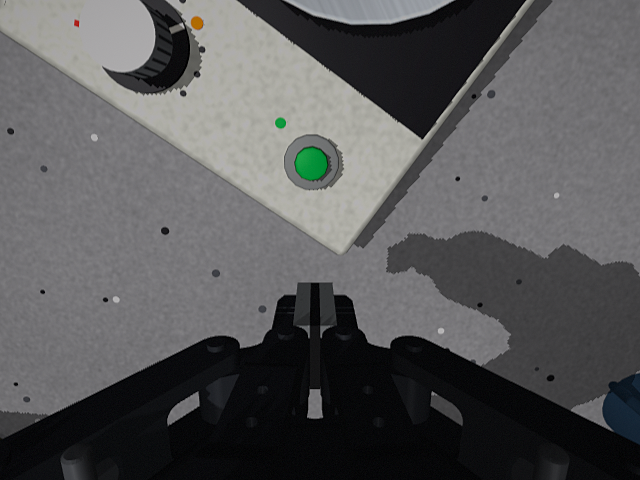

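View pics/m2.png

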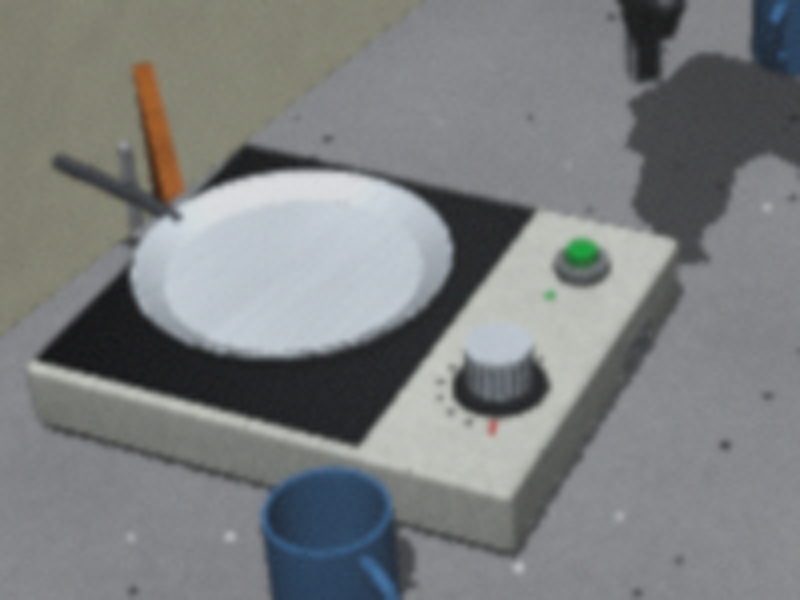

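The button is back up at (311,163), the pointer at (178,29) faces the orange dot at (197,23), and the tawa and mug are where they were. I'll hand in.

```bash
python3 - <<'E'
from h import *
print(bot.job_done())
E
```

```text
the job is handed in; nothing more can be done
None
```

The dial is on the sixth click (the big orange dot), the start button was pressed and sprang back, and the job was handed in at about 23 s of the 64 s allowed.

- **Dial:** It started at click 1. I turned it clockwise with one 20 N grasp, checking the wrist camera after each of five steps, and it advanced one click each time. It never went past six. One frame right after the last step showed the pointer a few degrees short, mid-jump. The next frames showed it settled on the orange dot, and it stayed there after I let go. The network's reading of that angle was 6.18–6.19 clicks, slightly off, so I relied on the pointer against the printed marks.
- **Start button:** I pressed it with the fingers shut, about 6 mm down. The force was 5.8 N just before the stop and 12.4 N on it, under the 25 N limit. After I rose, the pictures showed it back up.
- **Other things:** The final side view showed the tawa and the blue mug beside the hob unmoved and nothing touched by the robot. I did not look specifically at the second mug, rolling pin, tongs and spice jar at the end. The arm stayed well above the tongs and nowhere near the others, apart from a closer pass by the second mug at the end.

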